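# Pin back the sheeter's sprung belt tensioner at the third mark

## Task

The drive belt of the dough sheeter is to be changed: take the locking pin out of its wooden block and, with the pin's shank, push the sprung tensioner arm gently round until its pointer stands at the third mark after the rest mark. Then put the pin fully home, upright, in the third hole, so that it keeps the arm there, and let go. Do not ram the pin, never push the arm beyond the last mark or let it snap back, and leave the things around alone.

Things in the scene. Friction and masses are not known exactly. Their poses are not given: they have to be found in the camera images.
- machine: low white dough sheeter with its drive cover off, fixed; housing 260 (its x) x 340 (its y) x 70 mm high, two steel rollers (total height 110 mm) along its far +x side. Origin: centre of the underside; z up. On its bare aluminium deck (70 mm up) lie two low pulleys (20 mm high), the scale plate and the sprung arm
- quadrant: aluminium scale plate, 200 x 85 x 26 mm, fixed on the deck; axes as the machine's; origin at the centre of its underside. Four round holes 14 mm wide, 26 mm deep (ending on the deck), 21 mm apart on an arc of 140 mm radius about the hinge; five black ticks at 176 mm radius: the rest mark, then marks one to four. Each hole serves the mark of its number
- hole1 (a point): centre of the mouth of the first hole (nearest to the resting arm), in the plate's top face
- hole3 (a point): centre of the mouth of the third hole, in the plate's top face; z axis up. The pin's axis trails the arm's centre line by 14 mm (0.10 rad at the holes' radius) when its shank pushes the arm, so a pin in a hole keeps the arm at that hole's mark
- hinge (a point): on the vertical hinge axis of the arm, at the height of the plate's top face
- pointer (a point): pointer tip at the free end of the sprung arm, 176 mm from the hinge, 10 mm above the plate's top face. The arm is a straight steel bar 16 mm wide, 160 mm long from the hinge, underside 8 mm and top 22 mm above the plate's top face; an idler wheel 30 mm wide sits on it 75 mm from the hinge, up to 38 mm above the plate
- tensioner (a joint): deflection of the sprung arm, rad: 0 at rest on its stop; grows as the arm is pushed clockwise seen from above, its end going to the machine's +x side. Marks one to four: 0.20, 0.35, 0.50, 0.65; hard stop 0.80. The spring pulls it back with 0.7 N m at rest plus 1.5 N m per rad: about 10 N at the holes' radius at mark three
- pin: loose locking pin, about 90 g: round steel shank 12 mm thick, 62 mm long, foot chamfered, under a square black head 16 x 16 x 40 mm; 102 mm in all. Origin: centre of the foot; z up to the head; x, y square to the head's flats. Stands in the holder at the start. Fully home its foot is 26 mm below the plate's top. The arm's load makes it lean in the gripper, and by its play in the hole
- pin_tip (a point): centre of the pin's foot (its lowest point)
- pin_head (a point): centre of the pin's square head, 82 mm above the foot
- holder: fixed wooden block 80 x 80 x 40 mm with a blind hole 15 mm wide, 34 mm deep, in which the pin stands. Origin: centre of the underside
- jar: bystander: glass jar with steel cap, 76 mm wide, 110 mm high, origin at the centre of its underside
- rolling_pin: bystander: wooden rolling pin, 400 mm long, 44 mm thick, lying along its x; origin under its middle
- scraper: bystander: steel bench scraper with a wooden grip, 110 x 150 mm, 12 mm high, lying flat; origin under its middle
There are look-alikes about, which are no part of the job. Of the things that look like the pin, the smaller one is meant.

How it is judged:
On the way, in this order (a step that is already met when the one before it is completed fails the run):
1. the pin is lifted out of its block (z of pin_tip in the frame of holder above 0.045 m), for 0.1 s.
2. the pin pushes the arm past the second mark (value of joint tensioner above 0.4 rad and contact force between pin and machine above 1 N), for 0.2 s.
At the end, for the whole second after the job is handed in: The pin stands upright (within 0.2 rad) and at rest in the third hole, its foot at least 23 mm below the plate's top face (26 mm is fully home) and within 5 mm of the hole's axis, and the arm is held by it at mark three (joint 0.44 to 0.56); the robot has let go (horizontal distance between pin_tip and hole3 below 0.005 m and z of pin_tip in the frame of hole3 below -0.023 m and angle between pin's own z axis and vertical below 0.2 rad and value of joint tensioner between 0.44 and 0.56 rad and linear speed of pin below 0.02 m/s); the robot touches nothing.
It fails at once if the pin is rammed or the arm pushed too hard (over 50 N between pin and machine, all their contacts added up) (contact force between pin and machine above 50 N).
It fails at once if the robot itself presses on the machine (over 20 N) (contact force between any of the arm, the fingers and machine above 20 N).
It fails at once if the arm is pushed beyond the last mark (value of joint tensioner above 0.7 rad).
It fails at once if the arm snaps back (velocity of joint tensioner below -2 rad/s).
It fails at once if a bystander (jar, rolling pin, scraper) is moved more than 30 mm (distance of any of jar, rolling_pin, scraper from where it was at the start of the episode above 0.03 m).
It also fails if it takes over 64 s, if anything falls off the work surface, if the arm or the gripper's body presses on something with over 40 N, if the wrist force passes 120 N, or if a joint passes its speed limit or range.

## Robot

A 6-joint arm with a two-finger parallel gripper is mounted at the origin on the work surface. World frame = base frame: x ahead of the robot, y to its left, z up, the work surface at z = 0. Lengths are in m, angles in rad, forces in N, time in s.
With the tool pointing down it reaches from about 0.275 to 1 m from the base axis. Payload 8.4 kg.
Tool frame: the origin (TCP) lies on the centre line of the jaws, within the pads' length; the fingertips stand 19 mm ahead of it and the grasp point (between the pads) is the TCP; z points along the fingers, y is the direction in which the jaws open and shut (so a half turn about z gives the same grasp; the last joint's range is limited). The gripper opens to 85 mm and grips with 20 to 120 N. Pads are 22 mm wide; open, the fingers measure 114 mm over their backs; the gripper's body (76 mm by 85 mm) begins 54 mm behind the grasp point. The pads swing forward as they close: fully open they stand 13 mm farther back than shut.
Start: joints at [1.313, 0.353, 1.633, -0, 1.155, -0.002], TCP at [0.158, 0.605, 0.25] pointing down, gripper open.
Joint ranges: [-2.63, 2.63], [-0.92, 2.1], [0.06, 2.66], [-1.3, 4.44], [0, 2.69], [-3.02, 3.02]. Speed limits (rad/s): [2.22, 2.22, 2.79, 3.14, 3.14, 3.14].

## Interface

Orientations are given as a unit quaternion [x, y, z, w].
In Python, from bench import ctrl gives the robot as it stands.
- The arm moves only by the tool arm_command, never from a script. Its argument "steps" is a list of rows, each a list of 3 entries, a list of its own where there are three numbers: the opening, from 0 (shut) to 1 (fully open), then the shift along the tool's x, y, z in units of 30 mm (1.0 is 30 mm), then the turn about the tool's z in units of 6 degrees (1.0 is 6 degrees). A call has 1 to 8 rows; each row is the pose to reach, as a shift and turn from the pose commanded when the call began, along the tool's axes at that moment; what a row does not reach only later rows make up. A row lasts 1/12 s, in which the tool goes at most 41.7 mm and 7.16 degrees, less where a joint would pass 70% of its speed; a pose out of reach is approached as far as the arm can. A call with a gripper value outside its range is refused whole. The fingers move at their own pace and stop on an object; the grip force is fixed at half the most. Time passes only in rows, so rows that repeat a pose let the fingers close. It gives the time, the measured TCP pose, the force and the opening at its end, in the units of the state.
- ctrl.sense(): the state, without advancing time (a new reading comes with each control period).
- ctrl.grab_frame(name): name is "scene" or "top"; returns a dict with "color" (400x640x3 uint8, red, green, blue), "fx", "fy", "cx", "cy" (pixels), "position" and "attitude" of the camera in the world. Camera axes: x right, y down, z forward; pixel columns grow to the right and rows downward; lengths in m; the calibration is good to about 2 mm. A picture is of the moment at which its call begins. There is no depth.
- ctrl.finish_job(): hands the job in, once; it reports no verdict.
The state is a dict: "time_s": time; "joint_positions": joint angles; "qd": joint speeds; "joint_torque": joint torques, N m; "position": TCP position; "tool_rot": TCP orientation; "ft_force": force on the tool from outside, world axes, zero at the start; "ft_torque": the same for the moment, N m; "gripper_width": finger opening in m.
Only numpy, scipy, OpenCV 4.12 (cv2) and the standard library are available. Lean on these libraries where they do the work, as an engineer would, in place of code of your own. Each camera call takes 0.05 s, during which the arm holds its last target. There are 200 camera calls.

## Working session

There is one attempt and no reset: what is moved stays moved. The work goes in short steps, Python scripts to look and compute and a tool call to move; the robot and the scene stay as the last step left them, time stands still between calls to the robot, and variables do not carry over. Pictures are saved under pics/ and viewed, about 8 in all and at most 12, crops included, and the job is handed in when it is done.

Besides the shell and the picture viewer there is one more tool, called after "Call:" by a JSON object that holds its "fn" and its "kwargs", one argument or row to a line. arm_command: Moves the arm, as the interface text tells. Its arguments: {"type":"object","properties":{"steps":{"type":"array"}},"required":["steps"]}

```bash
mkdir -p pics
cat > h.py <<'E'
import numpy as np,cv2
from scipy.spatial.transform import Rotation as R
from bench import ctrl
def cam(n):
    f=ctrl.grab_frame(n); return f
def rot(f):
    a=np.array(f["attitude"]); return a if a.shape==(3,3) else R.from_quat(a).as_matrix()
def onz(f,u,v,z):
    d=rot(f)@np.array([(u-f["cx"])/f["fx"],(v-f["cy"])/f["fy"],1]); p=np.array(f["position"]); return p+d*(z-p[2])/d[2]
def proj(f,P):
    c=rot(f).T@(np.array(P)-np.array(f["position"])); return c[0]/c[2]*f["fx"]+f["cx"],c[1]/c[2]*f["fy"]+f["cy"]
def save(f,n,crop=None,s=1):
    im=f["color"][:,:,::-1]
    if crop: a,b,c,d=crop; im=im[b:d,a:c]
    cv2.imwrite("pics/"+n,cv2.resize(im,None,fx=s,fy=s,interpolation=cv2.INTER_CUBIC))
E
python3 - <<'E'
from h import *
for n in("scene","top"):
    f=cam(n); save(f,n+"0.png",None,1.25); print(n,f["position"],rot(f).round(3).tolist(),f["fx"],f["fy"],f["cx"],f["cy"])
s=ctrl.sense(); print({k:np.round(v,3).tolist() for k,v in s.items()})
E
```

```text
scene [0.92812727 0.34461645 0.91519187] [[-0.685, 0.587, -0.432], [0.729, 0.555, -0.401], [0.005, -0.589, -0.808]] 381.9687149634695 381.9687149634695 315.5402325529027 201.14969419348822
top [ 0.31123832 -0.09979552  1.74695813] [[-0.004, -0.994, 0.107], [-1.0, 0.005, 0.005], [-0.006, -0.107, -0.994]] 483.96037663717675 483.96037663717675 313.94232321309687 201.4179858070144
{'time_s': 0.1, 'joint_positions': [1.313, 0.354, 1.634, -0.0, 1.155, -0.002], 'qd': [-0.002, -0.001, -0.002, -0.0, 0.001, -0.001], 'joint_torque': [-0.0, -60.635, -34.282, -0.0, 0.004, -0.0], 'position': [0.158, 0.604, 0.25], 'tool_rot': [0.128, 0.992, -0.001, -0.0], 'ft_force': [0.903, -0.028, 0.206], 'ft_torque': [0.009, -0.02, 0.04], 'gripper_width': 0.085}
```

View pics/top0.png

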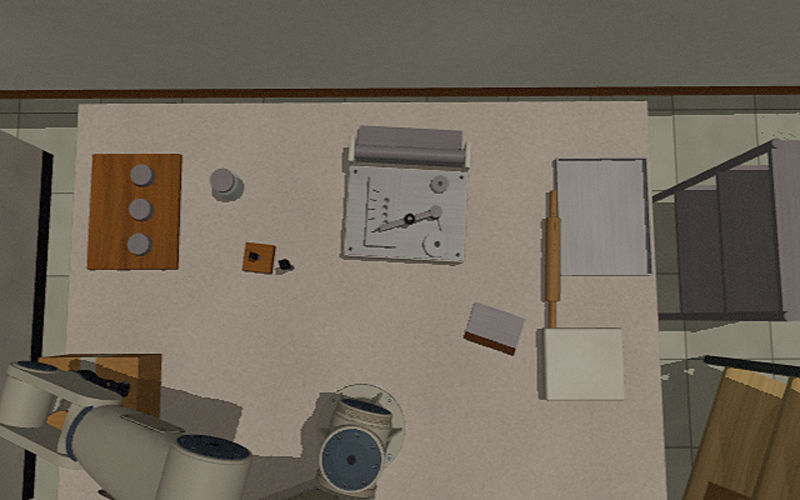

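View pics/scene0.png

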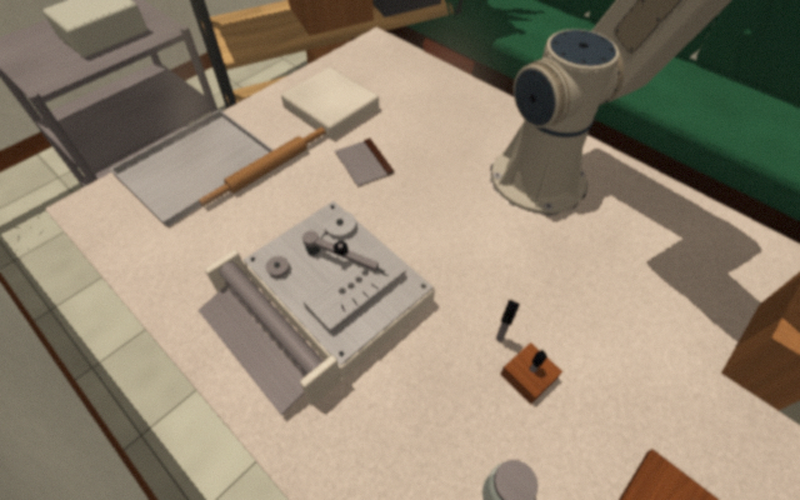

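The top view shows the pin in its block at about (253,257) and a loose look-alike at (285,264). The machine is centred at about (405,205), with the resting arm running from hinge (436,211) to pointer (375,232). The scene view agrees: block at (532,372), look-alike at (507,320). I'll zoom in next.

Run:
```python
from h import *
f=cam("scene"); g=cam("top")
import pickle; pickle.dump((f,g),open("f0.pkl","wb"))
def c(f,b,s): 
    a0,b0,a1,b1=b; return cv2.resize(f["color"][b0:b1,a0:a1,::-1],None,fx=s,fy=s,interpolation=cv2.INTER_CUBIC)
A=c(f,(190,150,350,250),5); B=c(g,(270,120,380,215),5)
cv2.imwrite("pics/a.png",A)
C=c(f,(380,220,460,330),5);D=c(g,(185,185,245,225),6)
o=np.zeros((550,800,3),np.uint8); o[:475,:400]=cv2.resize(B,(550,475))[:,:400] if 0 else B[:475,:400]
cv2.imwrite("pics/b.png",B)
o=np.zeros((550,770,3),np.uint8);o[:550,:400]=C;o[:240,405:765]=D; cv2.imwrite("pics/c.png",o)
```

```text
(no output)
```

View pics/a.png

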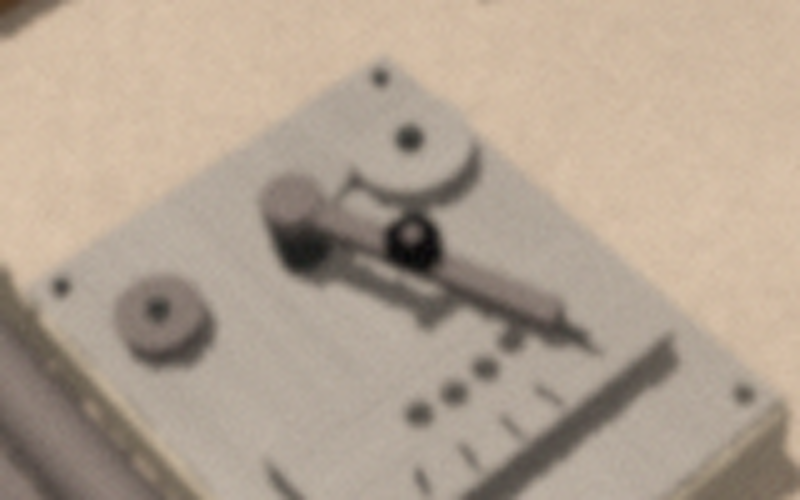

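View pics/b.png

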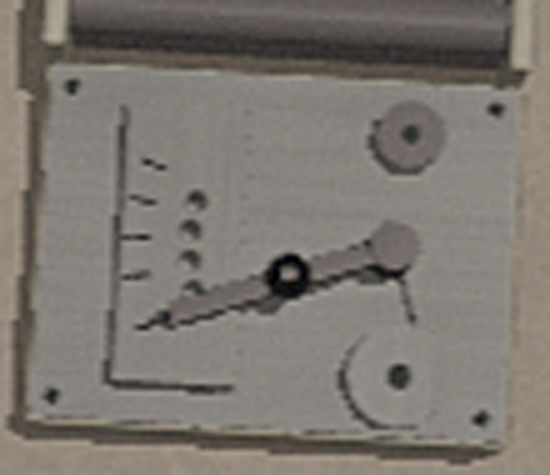

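View pics/c.png

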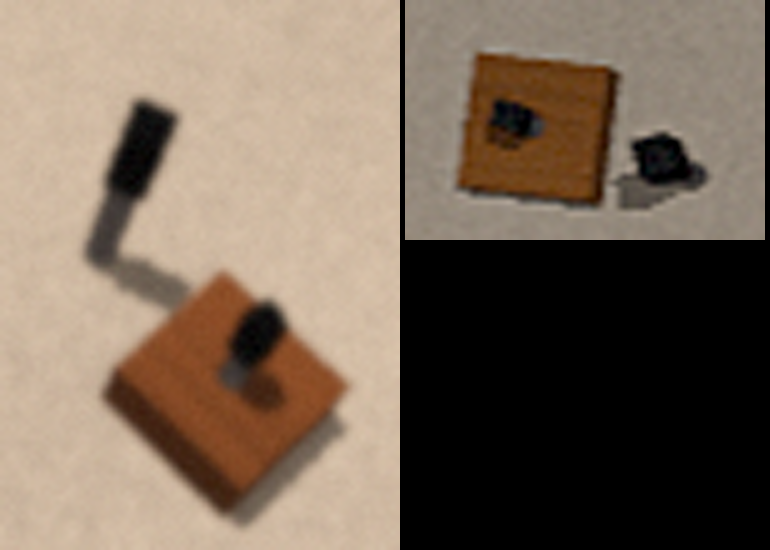

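Holes 1–4 are clear in both crops: scene (513,340), (485,368), (455,393), (418,413) and top (196,290), (192,259), (190,229), (197,200). The pin head is the smaller black one in the block. Next I compute positions.

```bash
cat >> h.py <<'E'
def ray(f,u,v):
    d=rot(f)@np.array([(u-f["cx"])/f["fx"],(v-f["cy"])/f["fy"],1]); return np.array(f["position"]),d/np.linalg.norm(d)
def tri(a,ua,b,ub):
    p,d=ray(a,*ua);q,e=ray(b,*ub); M=np.c_[d,-e]; t=np.linalg.lstsq(M,q-p,rcond=None)[0]; x,y=p+t[0]*d,q+t[1]*e
    return (x+y)/2,np.linalg.norm(x-y)
E
python3 - <<'E'
from h import *
import pickle; f,g=pickle.load(open("f0.pkl","rb"))
cv=lambda P,o,s:[((np.array(p)+.5)/s-.5+o) for p in P]
A=lambda *P:cv(P,(190,150),5); B=lambda *P:cv(P,(270,120),5); C=lambda *P:cv(P,(380,220),5); D=lambda *P:cv([(x-405,y) for x,y in P],(185,185),6)
hs=A((513,340),(485,368),(455,393),(418,413)); ht=B((196,290),(192,259),(190,229),(197,200))
for a,b in zip(hs,ht): print("hole",onz(f,*a,.096).round(4),onz(g,*b,.096).round(4))
for n,a,b in(("hingecap",A((294,198))[0],B((396,243))[0]),("idler",A((412,230))[0],B((288,272))[0]),("tip",A((597,352))[0],B((137,328))[0]),
 ("scr1",A((380,77))[0],B((481,418))[0]),("scr2",A((61,287))[0],B((496,110))[0]),("scr3",A((744,395))[0],B((52,396))[0]),
 ("pinheadtop",C((265,308))[0],D((508,117))[0]),("lookaliketop",C((156,110))[0],D((657,157))[0])):
    x,e=tri(f,a,g,b); print(n,x.round(4),"gap",round(e,4))
# ray bearings of holder corners at z=.04
for p in C((222,272),(348,384),(228,497),(117,375)): print("holder S",onz(f,*p,.04).round(4))
for p in D((478,55),(615,70),(598,203),(461,186)): print("holder T",onz(g,*p,.04).round(4))
# pin shank entry at holder top in scene
print("shank entry",onz(f,*C((229,385))[0],.04).round(4))
# head masks
for n,im,box in(("S",f,(420,275,445,300)),("T",g,(195,195,212,212)),("Tlook",g,(220,203,236,218)),("Slook",f,(395,235,418,262))):
    a,b,c,d=box; k=im["color"][b:d,a:c].max(2); ys,xs=np.nonzero(k<50); print(n,len(xs),xs.mean()+a,ys.mean()+b, xs.min()+a,xs.max()+a,ys.min()+b,ys.max()+b)
    if n[0]=="T" or n=="S": print(k)
E
```

```text
hole [ 0.5692 -0.0695  0.096 ] [ 0.5713 -0.0739  0.096 ]
hole [ 0.5911 -0.0676  0.096 ] [ 0.593  -0.0712  0.096 ]
hole [ 0.6119 -0.0679  0.096 ] [ 0.614  -0.0699  0.096 ]
hole [ 0.6328 -0.0728  0.096 ] [ 0.6343 -0.0748  0.096 ]
hingecap [ 0.5971 -0.2085  0.1185] gap 0.0062
idler [ 0.5758 -0.1355  0.1364] gap 0.0029
tip [ 0.5449 -0.0331  0.096 ] gap 0.0003
scr1 [ 0.4831 -0.2705  0.0726] gap 0.0026
scr2 [ 0.7021 -0.2851  0.0701] gap 0.0016
scr3 [0.5003 0.0283 0.0703] gap 0.0026
pinheadtop [0.4794 0.2912 0.1108] gap 0.0016
lookaliketop [0.452  0.201  0.1481] gap 0.0053
holder S [0.4377 0.2609 0.04  ]
holder S [0.4454 0.338  0.04  ]
holder S [0.5315 0.3268 0.04  ]
holder S [0.518  0.2544 0.04  ]
holder T [0.524  0.3259 0.04  ]
holder T [0.5147 0.2444 0.04  ]
holder T [0.4357 0.2531 0.04  ]
holder T [0.4461 0.3343 0.04  ]
shank entry [0.4852 0.2966 0.04  ]
S 81 430.74074074074076 287.17283950617286 426 435 282 293
[[199 193 177 160 155 160 172 193 205 208 210 207 210 212 215 212 210 210
  214 212 211 209 208 209 209]
 [187 177 160 148 146 148 155 171 190 203 208 209 210 211 213 211 213 21
[... 4145 characters left out ...]
9  12   0  46 135 156 149 148 146]
 [151 149 103   7   8  12  21  20   5  10   0  93 146 149 147 149]
 [153 159 132  54   6  20  22  27  31  19   0  65 138 159 148 148]
 [151 153 126  59   0  23   7  24  26  11  17   0 108 149 150 146]
 [146 146 158 122  10  23  25  24  29  32   9   0  44  69 111 144]
 [155 150 160 113  10  22  27  14  22   7   0   2  18  43  47 123]
 [124  80  82  75  34  14   4   0   1   0   2   0  27  55  48 103]
 [ 84  90  91  94  90  52  22  23  28  46  57  56  46  54  68 130]
 [124  82  87  89  93  97 102  97  94  96  99  92  79  91 143 157]
 [121  80  87  92  89  89  90  84  91  89 136 160 160 158 151 151]]
Slook 127 407.503937007874 250.04724409448818 402 413 241 259
```

```bash
cat >> h.py <<'E'
def go(x,y,z,yaw_deg=None):
    "shift (30mm) and turn (6deg) to a world TCP position with tool y at yaw"
    s=ctrl.sense(); M=R.from_quat(s["tool_rot"]).as_matrix(); p=np.array(s["position"])
    d=M.T@(np.array([x,y,z])-p)/.03; yaw=np.degrees(np.arctan2(M[1,1],M[0,1]))
    t=0 if yaw_deg is None else -((yaw_deg-yaw+90)%180-90)/6
    print("t",round(s["time_s"],2),"pos",p.round(4),"yaw",yaw.round(2),"tilt",M[:,2].round(3),"F",np.round(s["ft_force"],1),"w",round(s["gripper_width"],4),"j",np.round(s["joint_positions"],2))
    print("shift",d.round(2),"turn",round(t,2))
E
python3 - <<'E'
from h import *
import pickle; f,g=pickle.load(open("f0.pkl","rb"))
print(tri(f,(430.74,287.17),g,(202.7,204.45)))
go(.482,.292,.25,-18)
E
```

```text
(array([0.48062951, 0.29429352, 0.08488703]), np.float64(0.002115125600741159))
t 0.2 pos [0.1581 0.6044 0.2498] yaw 75.34 tilt [-0.    -0.001 -1.   ] F [ 0.9 -0.7 -0.4] w 0.0857 j [ 1.31  0.35  1.63 -0.    1.16 -0.  ]
shift [-13.08  -7.34   0.  ] turn -14.44
```

Call:
{"fn": "arm_command", "kwargs": {
  "steps": [
    [1,[-0.8,-0.45,0],1],
    [1,[-1.6,-0.9,0],2],
    [1,[-2.4,-1.35,0],3],
    [1,[-3.2,-1.8,0],4],
    [1,[-4.0,-2.25,0],5],
    [1,[-4.8,-2.7,0],6],
    [1,[-5.6,-3.15,0],7],
    [1,[-6.4,-3.6,0],8]
  ]
}}

```text
time_s: 0.87
position: [0.3173, 0.4505, 0.2502]
tool_rot: [0.522, 0.853, -0.0, 0.0]
ft_force: [-0.0, 1.3, -0.5]
gripper_width: 0.0858
```

```bash
python3 -c "
from h import *
go(.482,.292,.25,-18)"
```

```text
t 0.87 pos [0.3173 0.4505 0.2502] yaw 27.05 tilt [-0. -0. -1.] F [-0.   1.3 -0.5] w 0.0858 j [ 0.95  0.24  1.79 -0.    1.11  0.48]
shift [-7.2   2.49  0.01] turn 7.51
```

Call:
{"fn": "arm_command", "kwargs": {
  "steps": [
    [1,[-0.9,0.3,0],1],
    [1,[-1.8,0.6,0],2],
    [1,[-2.7,0.95,0],3],
    [1,[-3.6,1.25,0],4],
    [1,[-4.5,1.55,0],5],
    [1,[-5.4,1.85,0],6],
    [1,[-6.3,2.15,0],7],
    [1,[-7.2,2.5,0],7.5]
  ]
}}

```text
time_s: 1.53
position: [0.483, 0.2929, 0.2502]
tool_rot: [0.809, 0.588, -0.0, -0.0]
ft_force: [-1.0, 0.8, -0.4]
gripper_width: 0.0856
```

```bash
python3 -c "
from h import *
go(.4815,.293,.088,-18)"
```

```text
t 1.53 pos [0.483  0.2929 0.2502] yaw -17.99 tilt [-0. -0. -1.] F [-1.   0.8 -0.4] w 0.0856 j [0.54 0.26 1.76 0.   1.12 0.86]
shift [-0.01 -0.05  5.41] turn 0.0
```

Call:
{"fn": "arm_command", "kwargs": {
  "steps": [
    [1,[0,0,1.0],0],
    [1,[0,-0.02,2.0],0],
    [1,[0,-0.05,3.0],0],
    [1,[0,-0.05,3.8],0],
    [1,[0,-0.05,4.5],0],
    [1,[0,-0.05,5.0],0],
    [1,[0,-0.05,5.4],0],
    [1,[0,-0.05,5.4],0]
  ]
}}

```text
time_s: 2.2
position: [0.4797, 0.2939, 0.086]
tool_rot: [0.807, 0.59, -0.002, -0.0]
ft_force: [-1.0, -1.4, 0.1]
gripper_width: 0.0856
```

Run:
```python
from h import *
go(.4815,.293,.088,-18)
f=cam("scene");g=cam("top")
o=np.zeros((500,800,3),np.uint8)
o[:,:400]=cv2.resize(f["color"][220:320,385:465,::-1],(400,500),interpolation=2); o[:,400:]=cv2.resize(g["color"][175:225,185:225,::-1],(400,500),interpolation=2)
cv2.imwrite("pics/d.png",o)
```

```text
t 2.2 pos [0.4797 0.2939 0.086 ] yaw -17.66 tilt [-0.003 -0.002 -1.   ] F [-1.  -1.4  0.1] w 0.0856 j [0.55 0.47 1.89 0.   0.79 0.86]
shift [-0.01  0.07 -0.07] turn 0.06
```

View pics/d.png

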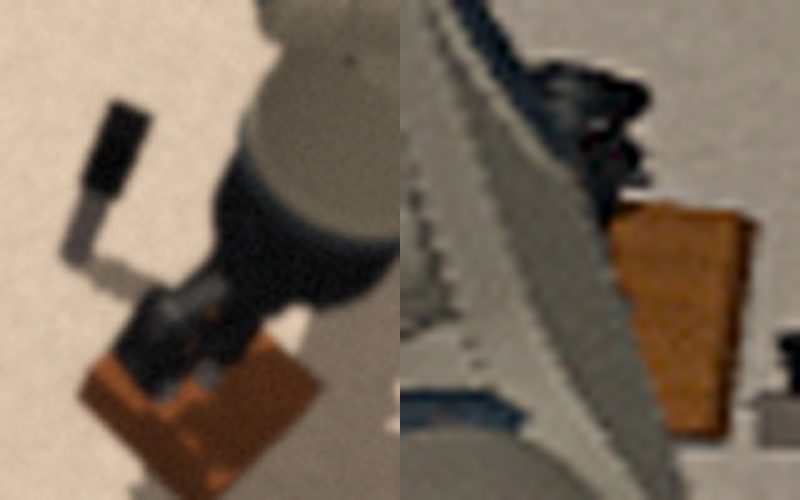

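The gripper stands over the block with the pin hidden between the jaws, as expected. Closing now.

Call:
{"fn": "arm_command", "kwargs": {
  "steps": [
    [0.6,[0,0,0],0],
    [0.4,[0,0,0],0],
    [0.3,[0,0,0],0],
    [0.2,[0,0,0],0],
    [0,[0,0,0],0],
    [0,[0,0,0],0],
    [0,[0,0,0],0],
    [0,[0,0,0],0]
  ]
}}

```text
time_s: 2.97
position: [0.4812, 0.2948, 0.0887]
tool_rot: [0.807, 0.59, 0.0, 0.0]
ft_force: [0.8, -0.8, 5.8]
gripper_width: 0.0151
```

```bash
python3 -c "
from h import *
go(.4815,.293,.25,-18)"
```

```text
t 2.97 pos [0.4812 0.2948 0.0887] yaw -17.65 tilt [ 0.  0. -1.] F [ 0.8 -0.8  5.8] w 0.0151 j [ 0.55  0.46  1.89 -0.    0.79  0.86]
shift [-0.05  0.03 -5.38] turn 0.06
```

Call:
{"fn": "arm_command", "kwargs": {
  "steps": [
    [0,[0,0,-0.3],0],
    [0,[0,0,-0.7],0],
    [0,[0,0,-1.2],0],
    [0,[0,0,-1.8],0],
    [0,[0,0,-2.6],0],
    [0,[0,0,-3.4],0],
    [0,[0,0,-4.0],0],
    [0,[0,0,-4.0],0]
  ]
}}

```text
time_s: 3.63
position: [0.4828, 0.2958, 0.2132]
tool_rot: [0.807, 0.59, 0.003, 0.0]
ft_force: [0.7, -0.1, -1.3]
gripper_width: 0.015
```

Run:
```python
from h import *
go(.5,.1,.25,0)
f=cam("scene")
save(f,"e.png",(370,190,490,310),5)
```

```text
t 3.63 pos [0.4828 0.2958 0.2132] yaw -17.66 tilt [ 0.006  0.003 -1.   ] F [ 0.7 -0.1 -1.3] w 0.015 j [0.55 0.3  1.8  0.   1.03 0.86]
shift [-6.04  2.53 -1.25] turn -2.94
```

View pics/e.png

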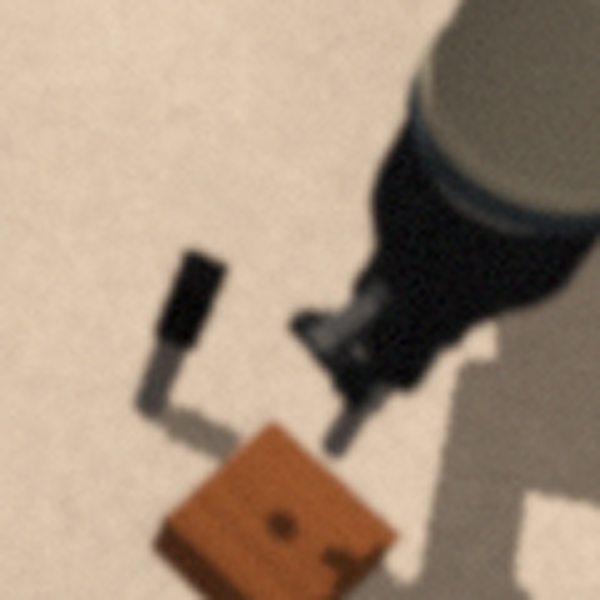

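The pin is gripped with its shank below the jaws, foot at crop (334,450); the block's hole is empty. I'll check the foot's position and move across.

Call:
{"fn": "arm_command", "kwargs": {
  "steps": [
    [0,[-0.8,0.3,-0.2],-0.4],
    [0,[-1.6,0.65,-0.4],-0.8],
    [0,[-2.4,1.0,-0.6],-1.2],
    [0,[-3.2,1.35,-0.6],-1.6],
    [0,[-4.0,1.7,-0.6],-2.0],
    [0,[-4.8,2.0,-0.6],-2.4],
    [0,[-5.5,2.3,-0.6],-2.7],
    [0,[-6.0,2.5,-0.6],-2.95]
  ]
}}

```text
time_s: 4.35
position: [0.497, 0.0984, 0.2254]
tool_rot: [0.706, 0.708, -0.001, -0.0]
ft_force: [0.2, -0.2, -1.1]
gripper_width: 0.0157
```

Run:
```python
from h import *
import cv2
f=cam("scene") if 0 else None
go(.520,-.085,.22,0)
s=ctrl.sense()
import pickle; F,g=pickle.load(open("f0.pkl","rb"))
print("foot proj then",np.array(proj(F,(.4828,.2958,.1305))), "seen", (334.5/5-.5+370,450.5/5-.5+190))
```

```text
t 4.35 pos [0.497  0.0984 0.2254] yaw 0.1 tilt [-0.002 -0.001 -1.   ] F [ 0.2 -0.2 -1.1] w 0.0157 j [ 0.19  0.2   1.91 -0.    1.04  0.19]
shift [-6.11  0.76  0.18] turn 0.02
foot proj then [435.40278754 279.77898169] seen (436.4, 279.6)
```

Call:
{"fn": "arm_command", "kwargs": {
  "steps": [
    [0,[-0.8,0.1,0],0],
    [0,[-1.6,0.2,0],0],
    [0,[-2.5,0.3,0],0],
    [0,[-3.4,0.4,0],0],
    [0,[-4.3,0.5,0],0],
    [0,[-5.2,0.6,0],0],
    [0,[-5.8,0.7,0.1],0],
    [0,[-6.1,0.75,0.2],0]
  ]
}}

```text
time_s: 5.02
position: [0.5201, -0.0846, 0.2195]
tool_rot: [0.707, 0.707, -0.0, -0.0]
ft_force: [0.1, 0.3, -1.3]
gripper_width: 0.0151
```

Call:
{"fn": "arm_command", "kwargs": {
  "steps": [
    [0,[0,0,0],0],
    [0,[0,0,0],0]
  ]
}}

```text
time_s: 5.18
position: [0.5198, -0.0823, 0.2195]
tool_rot: [0.707, 0.707, -0.0, -0.001]
ft_force: [-0.6, -0.0, -1.0]
gripper_width: 0.0149
```

Run:
```python
from h import *
go(.525,-.085,.182,0)
f=cam("scene");save(f,"f.png",(190,130,350,250),5)
import pickle; pickle.dump(f,open("f1.pkl","wb"))
p=ctrl.sense()["position"]; u=np.array(proj(f,p-np.array([0,0,.0825]))); print("foot px",u,"crop",(u-[190,130]+.5)*5)
```

```text
t 5.18 pos [ 0.5198 -0.0823  0.2195] yaw -0.02 tilt [-0.002  0.001 -1.   ] F [-0.6 -0.  -1. ] w 0.0149 j [-0.16  0.23  1.87  0.    1.04 -0.16]
shift [-0.09  0.18  1.25] turn -0.0
foot px [301.79128233 194.20017922] crop [561.45641165 323.50089608]
```

View pics/f.png

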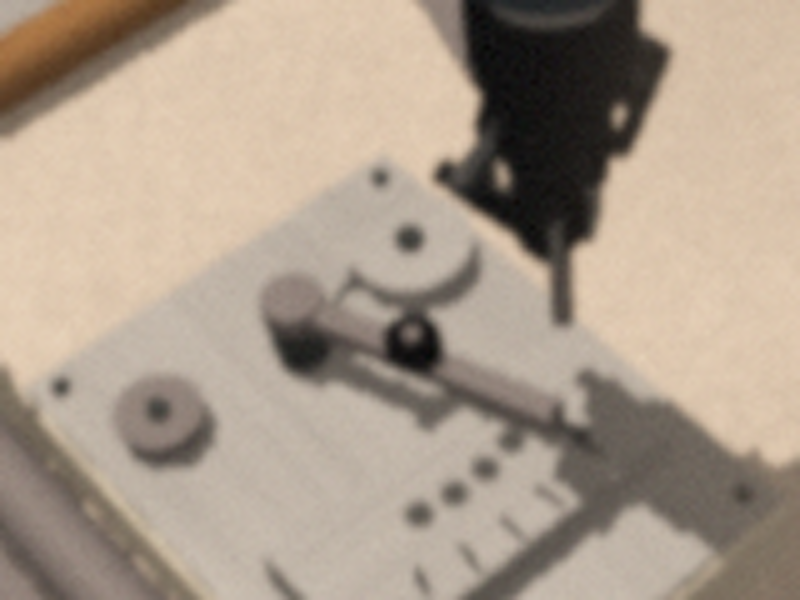

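The foot shows at crop (563,321), and arm kinematics predict (561,323), so the scene calibration holds here to about 1 mm. The arm is still at rest. Lowering the pin behind it.

Call:
{"fn": "arm_command", "kwargs": {
  "steps": [
    [0,[-0.05,0.1,0.2],0],
    [0,[-0.09,0.18,0.45],0],
    [0,[-0.09,0.18,0.7],0],
    [0,[-0.09,0.18,0.9],0],
    [0,[-0.09,0.18,1.05],0],
    [0,[-0.09,0.18,1.15],0],
    [0,[-0.09,0.18,1.2],0],
    [0,[-0.09,0.18,1.2],0]
  ]
}}

```text
time_s: 5.9
position: [0.5257, -0.0853, 0.1839]
tool_rot: [0.707, 0.707, -0.0, -0.0]
ft_force: [0.3, 0.1, -1.1]
gripper_width: 0.0154
```

Run:
```python
from h import *
s=ctrl.sense(); go(.5446,-.0787,.1825,0)
H=np.array([.597,-.2085]); 
for a in (-28,-22,-19,-16,-13,-10,-7,-4,-2,0,2,4,6.6,7.5):
    q=H+.14*np.array([np.sin(np.radians(a)),np.cos(np.radians(a))]); print(a,q.round(4),((q[::-1]-s["position"][1::-1])/.03).round(2))
```

```text
t 5.9 pos [ 0.5257 -0.0853  0.1839] yaw 0.04 tilt [-0.001  0.    -1.   ] F [ 0.3  0.1 -1.1] w 0.0154 j [-0.16  0.29  1.89  0.    0.96 -0.16]
shift [0.22 0.63 0.05] turn 0.01
-28 [ 0.5313 -0.0849] [0.01 0.19]
-22 [ 0.5446 -0.0787] [0.22 0.63]
-19 [ 0.5514 -0.0761] [0.3  0.86]
-16 [ 0.5584 -0.0739] [0.38 1.09]
-13 [ 0.5655 -0.0721] [0.44 1.33]
-10 [ 0.5727 -0.0706] [0.49 1.57]
-7 [ 0.5799 -0.0695] [0.52 1.81]
-4 [ 0.5872 -0.0688] [0.55 2.05]
-2 [ 0.5921 -0.0686] [0.56 2.21]
0 [ 0.597  -0.0685] [0.56 2.38]
2 [ 0.6019 -0.0686] [0.56 2.54]
4 [ 0.6068 -0.0688] [0.55 2.7 ]
6.6 [ 0.6131 -0.0694] [0.53 2.91]
7.5 [ 0.6153 -0.0697] [0.52 2.99]
```

Call:
{"fn": "arm_command", "kwargs": {
  "steps": [
    [0,[0.01,0.2,0.03],0],
    [0,[0.12,0.42,0.05],0],
    [0,[0.22,0.63,0.05],0],
    [0,[0.26,0.75,0.05],0],
    [0,[0.3,0.86,0.05],0],
    [0,[0.34,0.98,0.05],0],
    [0,[0.38,1.09,0.05],0],
    [0,[0.38,1.09,0.05],0]
  ]
}}

```text
time_s: 6.57
position: [0.5581, -0.074, 0.1824]
tool_rot: [0.707, 0.708, -0.001, -0.001]
ft_force: [-5.1, -2.7, -0.2]
gripper_width: 0.0152
```

```bash
cat > nx.py <<'E'
from h import *
import sys
s=ctrl.sense(); go(.6131,-.0694,.1825,0)
H=np.array([.597,-.2085]); 
for a in map(float,sys.argv[1:]):
    q=H+.14*np.array([np.sin(np.radians(a)),np.cos(np.radians(a))]); print(a,q.round(4),((q[::-1]-s["position"][1::-1])/.03).round(2))
E
python3 nx.py -16 -10 -4 0
```

```text
t 6.57 pos [ 0.5581 -0.074   0.1824] yaw 0.08 tilt [-0.003 -0.001 -1.   ] F [-5.1 -2.7 -0.2] w 0.0152 j [-0.13  0.33  1.83 -0.    0.98 -0.13]
shift [ 0.15  1.84 -0.01] turn 0.01
-16.0 [ 0.5584 -0.0739] [0.   0.01]
-10.0 [ 0.5727 -0.0706] [0.11 0.49]
-4.0 [ 0.5872 -0.0688] [0.17 0.97]
0.0 [ 0.597  -0.0685] [0.18 1.3 ]
```

Call:
{"fn": "arm_command", "kwargs": {
  "steps": [
    [0,[0.05,0.17,0],0],
    [0,[0.08,0.33,0],0],
    [0,[0.11,0.49,0],0],
    [0,[0.13,0.65,0],0],
    [0,[0.15,0.81,0],0],
    [0,[0.17,0.97,0],0],
    [0,[0.17,1.13,0],0],
    [0,[0.18,1.25,0],0]
  ]
}}

```text
time_s: 7.23
position: [0.594, -0.0687, 0.1819]
tool_rot: [0.707, 0.708, -0.002, -0.002]
ft_force: [-9.3, -3.2, 1.2]
gripper_width: 0.0152
```

```bash
python3 nx.py 0 3 6.6 8
```

```text
t 7.23 pos [ 0.594  -0.0687  0.1819] yaw 0.07 tilt [-0.006 -0.001 -1.   ] F [-9.3 -3.2  1.2] w 0.0152 j [-0.12  0.39  1.75 -0.    1.01 -0.12]
shift [-0.03  0.64 -0.02] turn 0.01
0.0 [ 0.597  -0.0685] [0.01 0.1 ]
3.0 [ 0.6043 -0.0687] [-0.    0.34]
6.6 [ 0.6131 -0.0694] [-0.03  0.64]
8.0 [ 0.6165 -0.0699] [-0.04  0.75]
```

Call:
{"fn": "arm_command", "kwargs": {
  "steps": [
    [0,[0.01,0.1,0],0],
    [0,[0,0.22,0],0],
    [0,[0,0.34,0],0],
    [0,[-0.01,0.44,0],0],
    [0,[-0.02,0.54,0],0],
    [0,[-0.03,0.62,0],0],
    [0,[-0.03,0.62,0],0],
    [0,[-0.03,0.62,0],0]
  ]
}}

```text
time_s: 7.9
position: [0.6118, -0.0693, 0.1816]
tool_rot: [0.707, 0.707, -0.003, -0.003]
ft_force: [-10.9, -2.9, 2.9]
gripper_width: 0.0152
```

Run:
```python
from h import *
go(.6131,-.0694,.1825,0)
f=cam("scene")
import pickle; pickle.dump(f,open("f2.pkl","wb"))
save(f,"g.png",(230,180,330,255),8)
p=ctrl.sense()["position"]; u=np.array(proj(f,p-np.array([0,0,.0827]))); print("foot crop",(u-[230,180]+.5)*8)
for q in((.6119,-.0679,.096),(.614,-.07,.096)): print((np.array(proj(f,q))-[230,180]+.5)*8)
```

```text
t 7.9 pos [ 0.6118 -0.0693  0.1816] yaw 0.06 tilt [-0.008 -0.    -1.   ] F [-10.9  -2.9   2.9] w 0.0152 j [-0.11  0.41  1.71 -0.    1.03 -0.12]
shift [-0.    0.04 -0.03] turn 0.01
foot crop [405.54954899 381.7006354 ]
[408.82786873 389.53864567]
[399.39620082 389.76197738]
```

View pics/g.png

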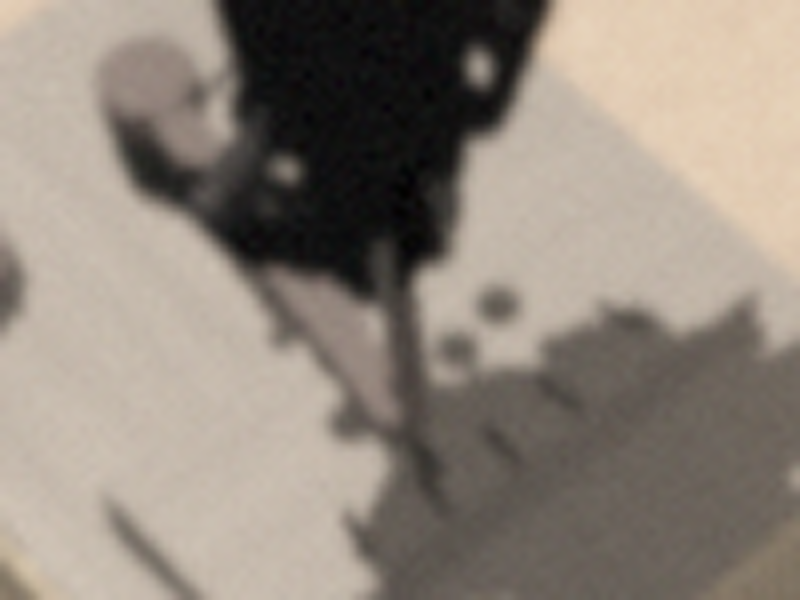

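Crop: holes 1, 2 and 4 at (495,305), (457,350), (350,420). Hole 3 is hidden under the shank near (408,390), and the pointer tip at (437,505) is near mark three. I'll check the shank's lean numerically.

Run:
```python
from h import *
import pickle; f=pickle.load(open("f2.pkl","rb"))
print("cols",list(range(272,292)))
for r in range(208,246): print(r,f["color"][r,272:292].mean(1).astype(int))
p=np.array([.6118,-.0693,.1816])
for h in(.0827,.0727,.0527,.0327,.0207): print(h,np.round(proj(f,p-[0,0,h]),1), [np.round(proj(f,p-[.01*0,0,h]+np.array([0,d,0])),1)[0] for d in(-.006,.006)])
for k,d in(("x",[.01,0,0]),("y",[0,.01,0])): print(k,np.array(proj(f,p-[0,0,.083]+np.array(d)))-proj(f,p-[0,0,.083]))
```

```text
cols [272, 273, 274, 275, 276, 277, 278, 279, 280, 281, 282, 283, 284, 285, 286, 287, 288, 289, 290, 291]
208 [ 15  14  13  17  18  17  21  11  12  15  16  18  40  68  95 145 174 184
 186 184]
209 [ 13  11  14  18  21  25  28  20  14   7   9  19  33  68 114 157 177 184
 184 182]
210 [ 15  13  14  19  35  48  43  28   5  10   9  19  33  72 118 159 179 183
 182 184]
211 [ 15  16  21  21  40  56  53  33  15   8  19  30  46  82 128 164 181 182
 181 182]
212 [ 18  17  15  28  48  61  59  34  17  21  44  68  86 118 148 170 182 182
 180 183]
213 [ 20  16  16  24  47  61  62  38  24  44  86 121 133 150 168 178 179 182
 181 182]
214 [ 35  22  16  24  45  61  60  45  36  74 126 159 168 174 177 180 183 181
 181 176]
215 [ 70  48  27  27  37  65  65  47  45  93 147 175 181 180 181 180 183 176
 166 155]
216 [105  82  52  42  46  66  67  59  62 100 153 173 179 181 183 182 178 166
 144 129]
217 [129 113  91  77  77  78  71  63  68  94 141 172 182 183 186 182 173 153
 120 103]
218 [134 132 126 122 124 108  80  68  71  90 132 172 184 184 183 180 173 148
 115  93]
219 [137 138 141 149 153 131  97  69 
[... 1965 characters left out ...]
42 [179 174 177 175 152 120  97  92  94  92  88  76  71  75  88  92  91  92
  89  89]
243 [172 159 165 164 132 101  94  91  92  92  90  87  76  73  80  86  91  91
  86  87]
244 [164 136 144 146 118  95  94  91  96  93  91  92  83  78  82  87  88  83
  86  88]
245 [161 129 115 121 106  96  93  93  91  92  92  90  93  87  83  85  84  88
  85  85]
0.0827 [280.2 227.2] [np.float64(278.5), np.float64(281.8)]
0.0727 [279.9 225.1] [np.float64(278.2), np.float64(281.6)]
0.0527 [279.3 220.7] [np.float64(277.6), np.float64(281.0)]
0.0327 [278.7 216.2] [np.float64(277.0), np.float64(280.4)]
0.0207 [278.4 213.4] [np.float64(276.6), np.float64(280.1)]
x [-2.89018851  2.45724284]
y [2.75684541 2.32303907]
```

Run:
```python
from h import *
import pickle; f=pickle.load(open("f1.pkl","rb"))
g=f["color"].mean(2)
for u,v in((287,223.3),(280.7,228.2),(273,232.3)):
    r0,c0=int(round(v))-4,int(round(u))-4; w=g[r0:r0+9,c0:c0+9]; w=np.clip(165-w,0,None); yy,xx=np.mgrid[r0:r0+9,c0:c0+9]
    m=(xx-u)**2+(yy-v)**2<16; w=w*m; cu,cv_=(w*xx).sum()/w.sum(),(w*yy).sum()/w.sum(); print(cu.round(2),cv_.round(2),onz(f,cu,cv_,.096).round(4))
```

```text
286.66 223.3 [ 0.5912 -0.0673  0.096 ]
280.49 228.27 [ 0.6123 -0.0679  0.096 ]
273.41 232.41 [ 0.6329 -0.072   0.096 ]
```

Call:
{"fn": "arm_command", "kwargs": {
  "steps": [
    [0,[0,0,0.03],0],
    [0,[0,0,0.06],0],
    [0,[0,0,0.09],0],
    [0,[0,0,0.12],0],
    [0,[0,0,0.12],0]
  ]
}}

```text
time_s: 8.37
position: [0.6119, -0.0686, 0.1782]
tool_rot: [0.707, 0.707, -0.002, -0.003]
ft_force: [-9.1, 0.9, 2.6]
gripper_width: 0.0155
```

Call:
{"fn": "arm_command", "kwargs": {
  "steps": [
    [0,[0,0,0.03],0],
    [0,[0,0,0.06],0],
    [0,[0,0,0.06],0]
  ]
}}

```text
time_s: 8.62
position: [0.612, -0.0685, 0.1765]
tool_rot: [0.707, 0.707, -0.002, -0.003]
ft_force: [-9.8, 1.2, 2.3]
gripper_width: 0.0154
```

```bash
python3 nx.py 6.6
```

```text
t 8.62 pos [ 0.612  -0.0685  0.1765] yaw 0.05 tilt [-0.007  0.001 -1.   ] F [-9.8  1.2  2.3] w 0.0154 j [-0.11  0.42  1.71  0.    1.02 -0.12]
shift [-0.03  0.04 -0.2 ] turn 0.01
6.6 [ 0.6131 -0.0694] [-0.03  0.04]
```

Foot is 2 mm below the plate's top with no vertical load, so it is entering the hole. Continuing gently.

Call:
{"fn": "arm_command", "kwargs": {
  "steps": [
    [0,[0,0,0.04],0],
    [0,[0,0,0.08],0],
    [0,[0,0,0.12],0],
    [0,[0,0,0.16],0],
    [0,[0,0,0.2],0],
    [0,[0,0,0.2],0]
  ]
}}

```text
time_s: 9.12
position: [0.6123, -0.0684, 0.1705]
tool_rot: [0.707, 0.707, -0.002, -0.003]
ft_force: [-8.1, 1.5, 2.5]
gripper_width: 0.0153
```

```bash
python3 nx.py 6.6
```

```text
t 9.12 pos [ 0.6123 -0.0684  0.1705] yaw 0.05 tilt [-0.006  0.001 -1.   ] F [-8.1  1.5  2.5] w 0.0153 j [-0.11  0.43  1.72  0.    1.   -0.12]
shift [-0.03  0.02 -0.4 ] turn 0.01
6.6 [ 0.6131 -0.0694] [-0.03  0.03]
```

Call:
{"fn": "arm_command", "kwargs": {
  "steps": [
    [0,[0,0,0.06],0],
    [0,[0,0,0.12],0],
    [0,[0,0,0.18],0],
    [0,[0,0,0.24],0],
    [0,[0,0,0.3],0],
    [0,[0,0,0.36],0],
    [0,[0,0,0.4],0],
    [0,[0,0,0.4],0]
  ]
}}

```text
time_s: 9.78
position: [0.6123, -0.0684, 0.1584]
tool_rot: [0.707, 0.707, -0.002, -0.003]
ft_force: [-9.3, 2.1, 1.2]
gripper_width: 0.0152
```

```bash
python3 nx.py 6.6
```

```text
t 9.78 pos [ 0.6123 -0.0684  0.1584] yaw 0.05 tilt [-0.006  0.001 -1.   ] F [-9.3  2.1  1.2] w 0.0152 j [-0.11  0.44  1.73  0.    0.98 -0.12]
shift [-0.03  0.02 -0.8 ] turn 0.01
6.6 [ 0.6131 -0.0694] [-0.03  0.03]
```

Foot is now at about z = 0.076, 6 mm short of home.

Call:
{"fn": "arm_command", "kwargs": {
  "steps": [
    [0,[0,0,0.04],0],
    [0,[0,0,0.08],0],
    [0,[0,0,0.11],0],
    [0,[0,0,0.14],0],
    [0,[0,0,0.16],0],
    [0,[0,0,0.16],0]
  ]
}}

```text
time_s: 10.28
position: [0.6123, -0.0684, 0.1538]
tool_rot: [0.707, 0.707, -0.002, -0.003]
ft_force: [-8.8, 2.3, 2.4]
gripper_width: 0.0153
```

```bash
python3 nx.py 6.6
```

```text
t 10.28 pos [ 0.6123 -0.0684  0.1538] yaw 0.05 tilt [-0.006  0.001 -1.   ] F [-8.8  2.3  2.4] w 0.0153 j [-0.11  0.45  1.73  0.    0.97 -0.12]
shift [-0.03  0.02 -0.96] turn 0.01
6.6 [ 0.6131 -0.0694] [-0.03  0.03]
```

Call:
{"fn": "arm_command", "kwargs": {
  "steps": [
    [0,[0,0,0.02],0],
    [0,[0,0,0.04],0],
    [0,[0,0,0.04],0]
  ]
}}

```text
time_s: 10.53
position: [0.6123, -0.0684, 0.1528]
tool_rot: [0.707, 0.707, -0.002, -0.003]
ft_force: [-9.7, 2.1, 3.1]
gripper_width: 0.0154
```

Call:
{"fn": "arm_command", "kwargs": {
  "steps": [
    [0,[0,0,0.015],0],
    [0,[0,0,0.015],0]
  ]
}}

```text
time_s: 10.7
position: [0.6124, -0.0684, 0.1527]
tool_rot: [0.707, 0.707, -0.002, -0.003]
ft_force: [-11.2, 2.1, 7.6]
gripper_width: 0.0152
```

The pin is on the deck: Fz rose to 7.6 N at TCP z 0.1527, the predicted home height. Easing the side load, then opening slowly.

Call:
{"fn": "arm_command", "kwargs": {
  "steps": [
    [0,[0,-0.015,0],0],
    [0,[0,-0.03,0],0],
    [0,[0,-0.03,0],0],
    [0.1,[0,-0.03,0],0],
    [0.2,[0,-0.03,0],0],
    [0.25,[0,-0.03,0],0],
    [0.3,[0,-0.03,0],0],
    [0.4,[0,-0.03,0],0]
  ]
}}

```text
time_s: 11.37
position: [0.6144, -0.0692, 0.1531]
tool_rot: [0.707, 0.707, 0.0, 0.0]
ft_force: [-0.4, 0.2, -0.7]
gripper_width: 0.0339
```

```bash
python3 nx.py 6.6
```

```text
t 11.37 pos [ 0.6144 -0.0692  0.1531] yaw 0.05 tilt [ 0.001 -0.    -1.   ] F [-0.4  0.2 -0.7] w 0.0339 j [-0.11  0.45  1.73  0.    0.96 -0.12]
shift [-0.01 -0.04 -0.98] turn 0.01
6.6 [ 0.6131 -0.0694] [-0.01 -0.04]
```

Call:
{"fn": "arm_command", "kwargs": {
  "steps": [
    [0.6,[0,-0.03,0],0],
    [0.8,[0,-0.03,0],0],
    [0.8,[0,-0.03,-0.2],0],
    [0.8,[0,-0.03,-0.7],0],
    [0.8,[0,-0.03,-1.5],0],
    [0.8,[0,-0.03,-2.5],0],
    [0.8,[0,-0.03,-3.5],0],
    [0.8,[0,-0.03,-4.0],0]
  ]
}}

```text
time_s: 12.03
position: [0.6144, -0.0695, 0.2775]
tool_rot: [0.707, 0.707, 0.002, 0.002]
ft_force: [1.6, -0.1, -0.1]
gripper_width: 0.0685
```

Call:
{"fn": "arm_command", "kwargs": {
  "steps": [
    [0.8,[0,-0.5,0],0],
    [0.8,[0.3,-1.3,0],0],
    [0.8,[0.6,-2.1,0],0],
    [0.8,[0.9,-2.9,0],0],
    [0.8,[1.2,-3.7,0],0],
    [0.8,[1.5,-4.4,0],0],
    [0.8,[1.5,-4.8,0],0],
    [0.8,[1.5,-4.8,0],0]
  ]
}}

```text
time_s: 12.7
position: [0.467, -0.0243, 0.2735]
tool_rot: [0.707, 0.708, -0.0, 0.0]
ft_force: [0.1, 0.1, 0.2]
gripper_width: 0.0683
```

Run:
```python
from h import *
go(.5,.1,.25,0)
f=cam("scene");g=cam("top")
import pickle; pickle.dump((f,g),open("f3.pkl","wb"))
save(f,"i.png",(230,180,330,255),8)
for z in(.070,.096,.132,.172): print(z,(np.array(proj(f,(.6123,-.0684,z)))-[230,180]+.5)*8)
H=np.array([.597,-.2085])
for j in(.44,.5,.56):
    a=np.radians(-16.4)+j; print(j,(np.array(proj(f,(*(H+.176*np.array([np.sin(a),np.cos(a)])),.106)))-[230,180]+.5)*8)
```

```text
t 12.7 pos [ 0.467  -0.0243  0.2735] yaw 0.09 tilt [ 0. -0. -1.] F [0.1 0.1 0.2] w 0.0683 j [-0.06  0.08  1.93 -0.    1.13 -0.06]
shift [4.14 1.11 0.78] turn 0.01
0.07 [412.41250431 432.33734456]
0.096 [406.81211131 389.39610547]
0.132 [398.64221253 326.75307722]
0.172 [388.94694684 252.41423672]
0.44 [453.30584021 459.87930907]
0.5 [424.49535232 477.44938584]
0.56 [394.37129367 493.66532489]
```

View pics/i.png

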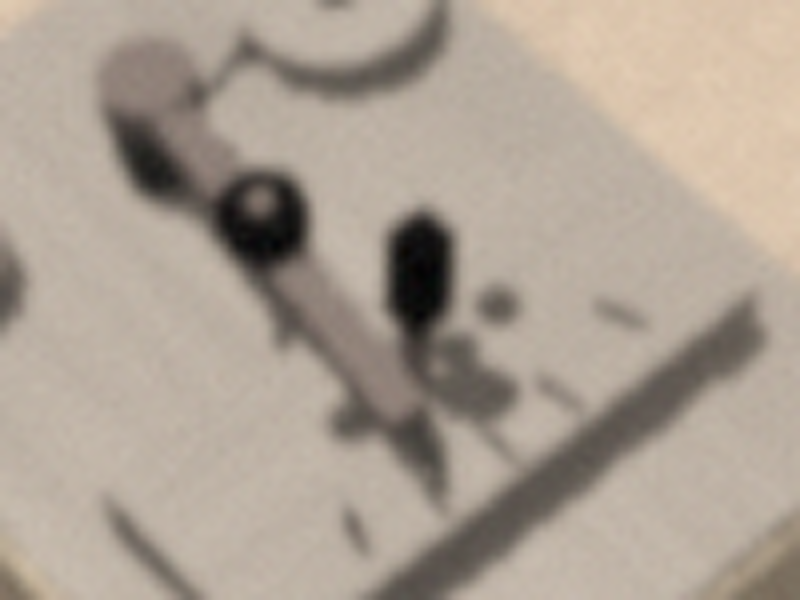

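The pin stands in hole 3 with its head at crop (420,265), leaning back under the arm's load. The pointer is on the mark-three tick at about (440,490). I'll measure the lean and depth from both views.

Run:
```python
from h import *
import pickle; f,g=pickle.load(open("f3.pkl","rb"))
def cen(f,P,r):
    u,v=map(int,np.round(proj(f,P))); k=f["color"][v-r:v+r,u-r:u+r].max(2)<55
    n,l,st,c=cv2.connectedComponentsWithStats(k.astype(np.uint8)); i=1+np.argmin([np.hypot(*(c[j]-r)) if st[j,4]>8 else 99 for j in range(1,n)]); return c[i]+[u-r,v-r],st[i]
a,sa=cen(f,(.606,-.068,.152),11); b,sb=cen(g,(.606,-.068,.152),9); print(a,sa,b,sb)
c,e=tri(f,a,g,b); print("head centre",c.round(4),"gap",round(e,4)); 
print("scene ray at z=.151",onz(f,*a,.151).round(4),"top",onz(g,*b,.151).round(4))
h=np.array([.6123,-.0684]); d=np.array([-np.cos(np.radians(6.6)),np.sin(np.radians(6.6))])
for dep in(.026,.022,.016):
  for th in(.05,.1,.15,.2):
    q=.082*np.sin(th)-.026*np.sin(th)*.5; P=[*(h+d*q),.096-dep+.082*np.cos(th)]; print(dep,th,np.round(proj(f,P),1),np.round(proj(g,P),1))
u=np.round(proj(g,(.606,-.068,.152))).astype(int); print(u); print(g["color"][u[1]-8:u[1]+8,u[0]-9:u[0]+9].max(2))
```

```text
[281.88461538 214.02564103] [ 9  5  7 14 78] [307.08 165.12] [ 7  7  5  6 25]
head centre [ 0.604  -0.0682  0.151 ] gap 0.0026
scene ray at z=.151 [ 0.6031 -0.0671  0.151 ] top [ 0.6049 -0.0691  0.151 ]
0.026 0.05 [279.9 215. ] [306.7 163.9]
0.026 0.1 [281.  214.4] [306.6 164.9]
0.026 0.15 [282.2 213.7] [306.5 165.9]
0.026 0.2 [283.3 213.1] [306.4 167. ]
0.022 0.05 [279.8 214.1] [306.7 163.7]
0.022 0.1 [280.9 213.4] [306.6 164.7]
0.022 0.15 [282.1 212.8] [306.5 165.7]
0.022 0.2 [283.2 212.2] [306.4 166.8]
0.016 0.05 [279.6 212.7] [306.7 163.3]
0.016 0.1 [280.8 212. ] [306.6 164.4]
0.016 0.15 [281.9 211.4] [306.4 165.4]
0.016 0.2 [283.1 210.8] [306.3 166.4]
[307 165]
[[135 137 133 136 137 139 138 134 142 143 143 141 141 137 138 139 137 133]
 [138 137 135 135 138 138 140 136 144 128  91  81 107 132 141 141 137 136]
 [106 131 144 144 134 116 107 111 106  82  47  53  65 117 144 139 136 139]
 [ 55  32  70  71  63  94 109 110 110 114 118 129 112 100 117 122 128 140]
 [ 57  60  57  50  68 105 114 113 116 113 116 112 111 114 103 104 111 108]
 [120  80  80  68 115 129 121 119 117 122 118 118 117 115 111 111 112 107]
 [143 147 147 116  52  54  58  49  35  34  42  46  94 118 116 114 112 112]
 [141 139 144 109  77  82  61  22  13  15  24  32  93 116 124 122 121 120]
 [140 138 141 145 149 155 127  60  14  32  27  27  57  58  41  41  54  67]
 [141 138 145 147 114  73  57  21  15  13  25  16  71  86  88  86  76  75]
 [ 38  63 124 111  75  78  65  31  26  21  20  32 120 154 153 151 146 148]
 [150 145 115  76  74  80  85  76  57  42  68 106 138 141 144 138 139 145]
 [149 111  66  76  80  78  82  90  96 111 113 111 106 128 142 140 135 142]
 [112  95  80  78  82  77  96 114 110 107 104 105 105 104 130 140 137 139]
 [102 101 107 105 106  82  97 119 118 111 115 108 110 111 130 142 137 141]
 [114 107 114 115 111  83 104 120 119 114 118 119 115 106 125 145 138 138]]
```

Triangulated head centre z is 0.151 (fully home predicts 0.151) and the lean is about 0.13 rad, under the 0.2 limit. To confirm the depth, I'll touch the head's top very lightly with the shut fingers.

Call:
{"fn": "arm_command", "kwargs": {
  "steps": [
    [0,[-0.2,0.6,0],0],
    [0,[-0.4,1.3,0],0],
    [0,[-0.6,2.0,0],0],
    [0,[-0.9,2.7,0],0],
    [0,[-1.1,3.4,0],0],
    [0,[-1.3,4.0,0],0],
    [0,[-1.45,4.45,0],0],
    [0,[-1.45,4.45,0],0]
  ]
}}

```text
time_s: 13.47
position: [0.606, -0.0693, 0.2724]
tool_rot: [0.707, 0.707, 0.0, 0.001]
ft_force: [-1.0, 0.6, 0.3]
gripper_width: -0.0003
```

Call:
{"fn": "arm_command", "kwargs": {
  "steps": [
    [0,[0,0,0.5],0],
    [0,[0,0,1.0],0],
    [0,[0,0,1.5],0],
    [0,[0,0,1.9],0],
    [0,[0,0,2.2],0],
    [0,[0,0,2.4],0],
    [0,[0,0,2.4],0]
  ]
}}

```text
time_s: 14.05
position: [0.6019, -0.0678, 0.1997]
tool_rot: [0.707, 0.707, -0.001, -0.001]
ft_force: [0.4, 0.9, -0.2]
gripper_width: -0.0001
```

```bash
python3 -c "
from h import *
go(.601,-.068,.193,0)"
```

```text
t 14.05 pos [ 0.6019 -0.0678  0.1997] yaw 0.04 tilt [-0.002  0.    -1.   ] F [ 0.4  0.9 -0.2] w -0.0001 j [-0.11  0.38  1.72 -0.    1.05 -0.12]
shift [-0.01 -0.03  0.22] turn 0.01
```

Call:
{"fn": "arm_command", "kwargs": {
  "steps": [
    [0,[0,0,0.05],0],
    [0,[0,0,0.1],0],
    [0,[0,0,0.13],0],
    [0,[0,0,0.16],0],
    [0,[0,0,0.19],0],
    [0,[0,0,0.19],0]
  ]
}}

```text
time_s: 14.55
position: [0.6024, -0.0678, 0.1953]
tool_rot: [0.707, 0.707, 0.0, 0.0]
ft_force: [-0.7, 0.4, 0.3]
gripper_width: 0.0001
```

Call:
{"fn": "arm_command", "kwargs": {
  "steps": [
    [0,[0,0,0.02],0],
    [0,[0,0,0.04],0],
    [0,[0,0,0.04],0]
  ]
}}

```text
time_s: 14.8
position: [0.6023, -0.0678, 0.194]
tool_rot: [0.707, 0.707, -0.0, -0.0]
ft_force: [-0.1, 0.1, 0.7]
gripper_width: 0.0001
```

Call:
{"fn": "arm_command", "kwargs": {
  "steps": [
    [0,[0,0,0.02],0],
    [0,[0,0,0.04],0],
    [0,[0,0,0.04],0]
  ]
}}

```text
time_s: 15.05
position: [0.6023, -0.0678, 0.1927]
tool_rot: [0.707, 0.707, -0.0, -0.0]
ft_force: [-0.8, -0.0, -0.2]
gripper_width: 0.0001
```

Call:
{"fn": "arm_command", "kwargs": {
  "steps": [
    [0,[0,0,0.015],0],
    [0,[0,0,0.015],0]
  ]
}}

```text
time_s: 15.22
position: [0.6023, -0.0678, 0.1923]
tool_rot: [0.707, 0.707, -0.0, -0.0]
ft_force: [0.9, -0.1, -0.9]
gripper_width: -0.0005
```

Call:
{"fn": "arm_command", "kwargs": {
  "steps": [
    [0,[0,0,0.015],0],
    [0,[0,0,0.015],0]
  ]
}}

```text
time_s: 15.38
position: [0.6024, -0.0678, 0.1919]
tool_rot: [0.707, 0.707, -0.0, -0.0]
ft_force: [0.3, 0.2, 0.8]
gripper_width: -0.0001
```

At fingertip height 0.173 there is still no contact, so the head is no higher than a fully seated pin allows. Retreating.

Call:
{"fn": "arm_command", "kwargs": {
  "steps": [
    [0,[0,0,-0.3],0],
    [0,[0,0,-1.0],0],
    [0,[0,0,-2.0],0],
    [0,[0,0,-3.0],0],
    [0,[0,-0.8,-3.2],0],
    [0,[0.5,-2.0,-3.2],0],
    [0,[1.0,-3.2,-3.2],0],
    [0,[1.5,-4.2,-3.2],0]
  ]
}}

```text
time_s: 16.05
position: [0.4742, -0.0227, 0.2885]
tool_rot: [0.707, 0.707, 0.0, 0.0]
ft_force: [0.1, 0.2, -0.2]
gripper_width: -0.0004
```

Call:
{"fn": "arm_command", "kwargs": {
  "steps": [
    [0,[0,0,0],0],
    [0,[0,0,0],0]
  ]
}}

```text
time_s: 16.22
position: [0.4754, -0.0224, 0.2891]
tool_rot: [0.706, 0.708, 0.001, 0.001]
ft_force: [0.9, -0.3, -0.1]
gripper_width: -0.0
```

Run:
```python
from h import *
import pickle; f0,_=pickle.load(open("f3.pkl","rb"))
f=cam("scene"); d=np.abs(f["color"][195:255,230:300].astype(int)-f0["color"][195:255,230:300]).max(2)
print("changed px around pin/arm since last look:",(d>35).sum())
go(.5,.1,.25,0)
print(ctrl.finish_job())
```

```text
changed px around pin/arm since last look: 0
t 16.27 pos [ 0.4767 -0.0228  0.2891] yaw 0.08 tilt [ 0.002 -0.    -1.   ] F [ 0.6  0.5 -0.1] w 0.0001 j [-0.05  0.08  1.89 -0.    1.17 -0.05]
shift [4.09 0.78 1.3 ] turn 0.01
the job is handed in; nothing more can be done
None
```

I took the smaller pin out of the block, pushed the tensioner arm round to mark three with its shank, and lowered the pin into hole 3 until it stood on the deck. I then let go and backed off. The job was handed in at 16.3 s, with no verdict reported.

**Forces:** The push took about 11 N. At seating the measured force was about 14 N in all, with 7.6 N of that vertical.

**Depth:** The head centre measured 0.151 m high, which is what a fully home pin should give. The shut fingertips, lowered to 0.173 m over the head, met nothing. That suggests the foot is about 25 mm deep or more.

**Lean:** The pin leans back about 0.13 rad under the arm's load, more than I expected from the hole's play but within the 0.2 limit.

**Arm position:** The pointer stands on the mark-three tick. My estimate of the joint is about 0.47–0.5 rad, read from the picture rather than measured directly.

**Last look:** The pin and arm had not moved between the first look after release and hand-in. The two cameras disagreed by about 2–3 mm at the head and hole. I did not check the bystanders in a final picture, but the planned path stayed clear of them.

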